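# Charge the sample mill with grinding balls and switch its isolator on

## Task

The sample mill on the lab bench is to be run: carry the scoop over and tip its four grinding balls through the funnel so that all of them end up in the mill's clear jar, and stand the emptied scoop upright on the bench again, clear of the machines. Only when all the balls are in the jar, turn the isolator handle on the sloping console a quarter turn clockwise, from OFF (bar across the panel) to ON (bar straight up the slope) until it rests there, then let go. Leave the amber bottle, the white pot and the tip box as they are.

Things in the scene. Friction and masses are not known exactly. Their poses are not given: they have to be found in the camera images.
- scoop: loose steel scoop tray with a black grip above it, 104 mm long (x), 70 wide (y), walls 45 high; about 0.18 kg, varies. Origin: centre of its underside, z up. Nose at -x: no front wall, the 4 mm thick floor rises there at 25 degrees to an open lip; the flat floor (x -8 to +48 mm, 64 wide) keeps the balls while it is level. Nose down 40 to 50 degrees, all roll out. Stands steadily.
- scoop_grip (a point): where to hold the scoop: middle of its black blade grip, 25 mm behind (+x of) the scoop's origin, 83 mm above its underside; axes as the scoop's. The blade is 60 mm long (x), 14 thick (y), 40 high (65 to 105 mm above the underside), on a post behind the tray; pinch it across y from above
- scoop_lip (a point): middle of the scoop's pouring lip (top of the ramp's end), 51 mm ahead (-x) of the scoop's origin and 24.5 mm above its underside; axes as the scoop's
- ball0_center (a point): one of four equal white ceramic grinding balls, 20 mm in diameter, 16 g, lying loose in the scoop's tray at the start; this point is its centre
- ball1_center (a point): one of four equal white ceramic grinding balls, 20 mm in diameter, 16 g, lying loose in the scoop's tray at the start; this point is its centre
- ball2_center (a point): one of four equal white ceramic grinding balls, 20 mm in diameter, 16 g, lying loose in the scoop's tray at the start; this point is its centre
- ball3_center (a point): one of four equal white ceramic grinding balls, 20 mm in diameter, 16 g, lying loose in the scoop's tray at the start; this point is its centre
- mill: fixed sample mill: a white housing 160 (x) by 150 (y) by 34 mm high, on it a clear plastic jar and over the jar a steel funnel held by two aluminium posts. Origin: centre of its underside, z up; it may stand turned. The mill stands left or right, the console on the other side
- funnel_rim (a point): centre of the funnel's mouth, at the height of its rim, 165 mm above the bench. The mouth is 150 mm across outside (about 145 mm inside), the wall 3 mm thick, sloping 45 degrees down over 50 mm to a neck about 44 mm wide inside, which opens straight into the jar. Nothing stands above the rim
- jar_in (a point): centre of the jar's inner floor, 44 mm above the bench. The jar is 56 mm wide inside and 58 mm deep, its mouth directly under the funnel's neck
- console: fixed grey wedge-shaped control console, its panel facing away from the robot, 170 (x) by 150 (y) mm, 25 mm high at its front edge (-x) and 123 mm at the back. Its panel rises at 35 degrees towards +x, the robot (its normal leans 35 degrees from vertical towards -x of the console). Origin: centre of its underside, z up. The isolator's axis goes through the panel at x = -15 mm, y = 0, z = 74 mm
- isolator_grip (a point): where to hold the isolator: on its axis, 26 mm above the panel; axes turn with it: z the turning axis, out of the panel, y along the bar. The black bar is 82 mm long, 18 wide, its top 40 and underside 10 mm above the panel, on a round hub 52 mm wide. A white stripe marks the end that points to the console's +y (left) when off, up the slope when on; two white ticks mark these directions
- isolator (a joint): angle of the isolator handle in rad: 0 = OFF, 1.57 = ON, growing clockwise as seen facing the panel; stops at both ends. Snap action: a spring of at most 0.12 N m pushes it from the middle (0.785) to the nearer end, so let go past the middle it runs on to ON by itself
- bottle: bystander: loose amber bottle with a white cap, 60 mm across, 130 mm high; origin at the centre of its underside
- pot: bystander: loose white pot, 60 mm across, 55 mm high; origin at the centre of its underside
- tipbox: bystander: loose grey box with a pale translucent lid, 84 by 114 mm, 62 mm high; origin at the centre of its underside
Not all that is in view belongs to the job. What is shaped like the scoop but purple is not meant. What is shaped like the mill but yellow is not meant.

How it is judged (in metres and radians):
On the way, in this order (a step that is already met when the one before it is completed fails the run):
1. the scoop is tipped nose down over the funnel (angle between scoop's own z axis and vertical above 0.4 rad and horizontal distance between scoop_lip and funnel_rim below 0.1 m and height (world z) of scoop_lip above 0.12 m), for 0.1 s.
2. all four balls are in the jar, the isolator still off (horizontal distance between each of ball0_center, ball1_center, ball2_center, ball3_center and jar_in below 0.03 m and z of ball0_center in the frame of mill between 0.04 and 0.1 m and z of ball1_center in the frame of mill between 0.04 and 0.1 m and z of ball2_center in the frame of mill between 0.04 and 0.1 m and z of ball3_center in the frame of mill between 0.04 and 0.1 m and value of joint isolator below 0.5 rad), for 0.2 s.
3. the isolator is on (value of joint isolator above 1.4 rad), for 0.2 s.
At the end, for the whole second after the job is handed in: All four balls lie in the jar (centres within 30 mm of its axis and below the jar's rim), the isolator reads above 1.4 rad (ON), and the scoop stands at rest, upright within 0.1 rad, on the bench (underside within 10 mm of it), touching neither mill nor console (horizontal distance between each of ball0_center, ball1_center, ball2_center, ball3_center and jar_in below 0.03 m and z of ball0_center in the frame of mill between 0.04 and 0.1 m and z of ball1_center in the frame of mill between 0.04 and 0.1 m and z of ball2_center in the frame of mill between 0.04 and 0.1 m and z of ball3_center in the frame of mill between 0.04 and 0.1 m and value of joint isolator above 1.4 rad and angle between scoop's own z axis and vertical below 0.1 rad and height (world z) of scoop between -0.01 and 0.01 m and linear speed of scoop below 0.02 m/s and contact force between scoop and mill below 0.1 N and contact force between scoop and console below 0.1 N).
It fails at once if the isolator is turned past its middle before all balls are in the jar (value of joint isolator above 0.785 rad and not ((horizontal distance between ball0_center and jar_in below 0.03 m and z of ball0_center in the frame of mill between 0.04 and 0.1 m) and (horizontal distance between ball1_center and jar_in below 0.03 m and z of ball1_center in the frame of mill between 0.04 and 0.1 m) and (horizontal distance between ball2_center and jar_in below 0.03 m and z of ball2_center in the frame of mill between 0.04 and 0.1 m) and (horizontal distance between ball3_center and jar_in below 0.03 m and z of ball3_center in the frame of mill between 0.04 and 0.1 m))).
It fails at once if the bottle is moved more than 25 mm or tipped (distance of bottle from where it was at the start of the episode above 0.025 m or angle between bottle's own z axis and vertical above 0.3 rad).
It fails at once if the pot is moved more than 25 mm or tipped (distance of pot from where it was at the start of the episode above 0.025 m or angle between pot's own z axis and vertical above 0.3 rad).
It fails at once if the tipbox is moved more than 25 mm or tipped (distance of tipbox from where it was at the start of the episode above 0.025 m or angle between tipbox's own z axis and vertical above 0.3 rad).
It also fails if it takes over 61 s, if anything falls off the work surface, if the arm or the gripper's body presses on something with over 40 N, if the wrist force passes 120 N, or if a joint passes its speed limit or range.

## Robot

A 6-joint arm with a two-finger parallel gripper is mounted at the origin on the work surface. World frame = base frame: x ahead of the robot, y to its left, z up, the work surface at z = 0. Lengths are in m, angles in degrees, forces in N, time in s.
With the tool pointing down it reaches from about 0.35 to 0.875 m from the base axis. Payload 4.2 kg.
Tool frame: the origin (TCP) lies between the finger pads; the fingertips stand 14 mm ahead of it and the grasp point (between the pads) lies 5 mm behind it (r.tcp_to_tips is the distance from the TCP to the fingertips, in m); y points along the fingers, x is the direction in which the jaws open and shut, and the axes are right-handed (so a half turn about y gives the same grasp; the last joint's range is limited). The gripper opens to 87 mm and grips with 3 to 60 N. Pads are 19 mm wide; open, the fingers measure 117 mm over their backs; the gripper's body (75 mm by 190 mm) begins 51 mm behind the grasp point.
Start: joints at [-58.579, 22.042, 0.453, 0, -68.411, -14.817], TCP at [0.179, -0.599, 0.237] pointing down, gripper open.
Joint ranges: [-179.83, 179.83], [-69.29, 118.12], [-61.27, 80.66], [-181.25, 117.63], [-171.15, -9.14], [-177.46, 177.46]. Speed limits (degrees/s): [159.86, 159.86, 180, 180, 180, 180].

## Interface

Orientations are given as a 3x3 rotation matrix whose columns are the frame's x, y, z axes.
In Python, from station import sense, optics, ticket, r gives the robot as it stands.
- The arm moves only by the tool carry_out, never from a script. Its argument "steps" is a list that holds one entry, the list of rows, each a list of 6 numbers: the shift along the world's x, y, z in cm, then the turn, a rotation vector about the world's x, y, z in rad. A call has 1 to 20 rows; each row is the pose to reach, as a shift and turn from the pose commanded when the call began; what a row does not reach only later rows make up. A row lasts 1/8 s, in which the tool goes at most 62.5 mm and 10.7 degrees, less where a joint would pass 70% of its speed; a pose out of reach is approached as far as the arm can. A call with a gripper value outside its range is refused whole. "fingers" is the closure in counts, from 0 (fully open) to 255 (shut), set as the call begins (left out, the last holds). The fingers move at their own pace and stop on an object; the grip force is fixed at half the most. Time passes only in rows, so rows that repeat a pose let the fingers close. It gives the time, the measured TCP pose, the force and the opening at its end, in the units of the state.
- sense(): the state, without advancing time (a new reading comes with each control period).
- optics.capture(name): name is "scene" or "top" or "wrist"; returns a dict with "image" (384x512x3 uint8, red, green, blue), "fov_y" (degrees; the focal length in pixels is half the picture's height over the tangent of half this angle, whatever the lens; pixels are square), "cx", "cy" (the principal point, pixels), "rvec" (rotation vector, rad) and "tvec" (3), from world to camera coordinates, as OpenCV has them. Camera axes: x right, y down, z forward; pixel columns grow to the right and rows downward; lengths in m; the calibration is good to about 2 mm. A picture is of the moment at which its call begins. There is no depth.
- ticket.finish_job(): hands the job in, once; it reports no verdict.
The state is a dict: "time_s": time; "joints": joint angles; "joint_velocities": joint speeds; "effort": joint torques, N m; "tcp_pos": TCP position; "ee_rot": TCP orientation; "wrist_force": force on the tool from outside, world axes, zero at the start; "moment": the same for the moment, N m; "gripper_width": opening from 0.0 (shut) to 1.0 (fully open).
Only numpy, scipy, OpenCV 4.12 (cv2) and the standard library are available. Lean on these libraries where they do the work, as an engineer would, in place of code of your own. Each camera call takes 0.05 s, during which the arm holds its last target.

## Working session

There is one attempt and no reset: what is moved stays moved. The work goes in short steps, Python scripts to look and compute and a tool call to move; the robot and the scene stay as the last step left them, time stands still between calls to the robot, and variables do not carry over. Pictures are saved under pics/ and viewed, and the job is handed in when it is done.

Besides the shell and the picture viewer there is one more tool, called after ">>>" as name(argument=value, ...) on one line, values as JSON. carry_out: Moves the arm, as the interface text tells. Its arguments: {"type":"object","properties":{"steps":{"type":"array","items":{"type":"array","items":{"type":"array","items":{"type":"number"}}}},"fingers":{"type":"number"}},"required":["steps"]}

```bash
ls; mkdir -p pics
python3 - <<'E'
from station import sense, optics, ticket, r
import cv2, numpy as np
for n in ["scene","top","wrist"]:
    c=optics.capture(n); cv2.imwrite(f"pics/{n}0.png",cv2.resize(c["image"][:,:,::-1],None,fx=1.5,fy=1.5,interpolation=cv2.INTER_CUBIC))
    print(n,c["fov_y"],c["cx"],c["cy"],c["rvec"],c["tvec"],-cv2.Rodrigues(np.array(c["rvec"]))[0].T@np.array(c["tvec"]))
print(sense())
E
```

```text
pics
scene 54.635543457609735 256.9055651524603 192.62884271189048 [ 1.9167926   1.19514043 -0.60523075] [-0.1749452  -0.17729553  1.51803353] [ 1.27435144 -0.44289993  0.73914369]
top 42.12907153924418 254.38340384282185 196.2368088804502 [ 2.16571722 -2.1640404   0.13800452] [-0.08360282  0.52802224  1.37999587] [ 0.36182555 -0.0701754   1.43329802]
wrist 64.89009013541774 260.83475744161234 197.1740141456735 [-1.75946173 -2.35880843 -0.35617667] [ 0.62529252 -0.03537882  0.3919502 ] [ 0.10022992 -0.6230083   0.38429413]
{'time_s': 0.15, 'joints': array([-5.85777796e+01,  2.20788660e+01,  3.96149170e-01, -2.03498568e-02,
       -6.84108351e+01, -1.48168806e+01]), 'joint_velocities': array([-0.1548285 , -0.23982257,  0.24467185,  0.04656194,  0.02698456,
        0.02738464]), 'effort': array([-1.43187831e-04, -3.91052771e+01,  1.87587619e+01,  4.22236070e+00,
        1.23749659e-02, -1.45639551e-04]), 'tcp_pos': array([ 0.17849895, -0.59850554,  0.23571909]), 'ee_rot': array([[-2.85651711e-01, -5.69404327e-04, -9.58333332e-01],
       [ 9.58332059e-01,  1.56549421e-03, -2.85652261e-01],
       [ 1.66291692e-03, -9.99998613e-01,  9.84923211e-05]]), 'wrist_force': array([-0.08060889, -0.06835706,  0.61924328]), 'moment': array([-0.02412606, -0.02609958,  0.06158626]), 'gripper_width': 1.0012600833235532}
```

View pics/scene0.png

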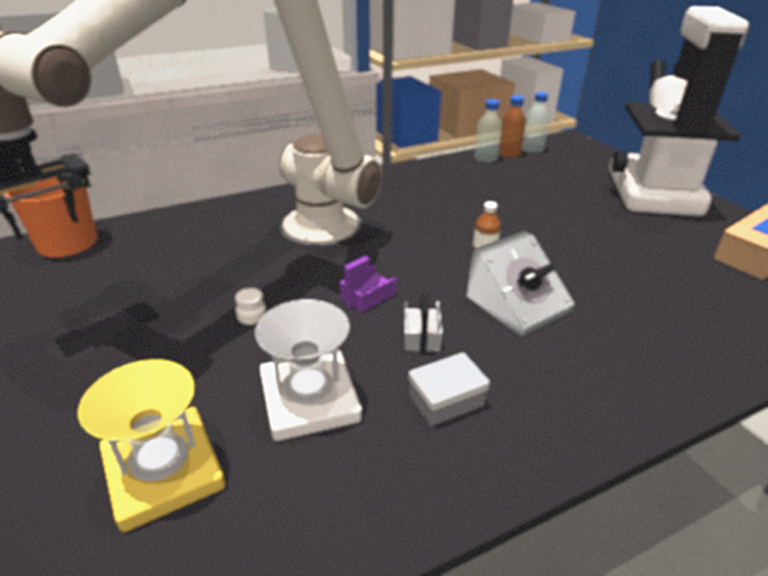

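View pics/top0.png

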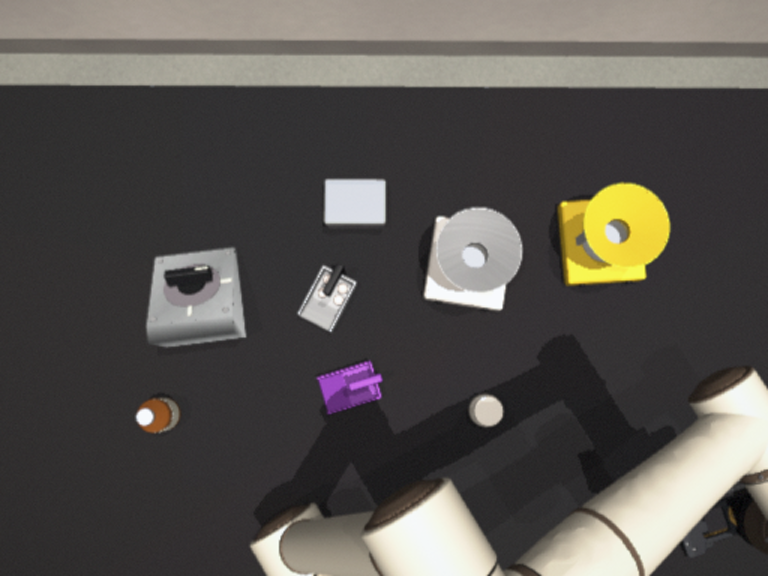

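View pics/wrist0.png

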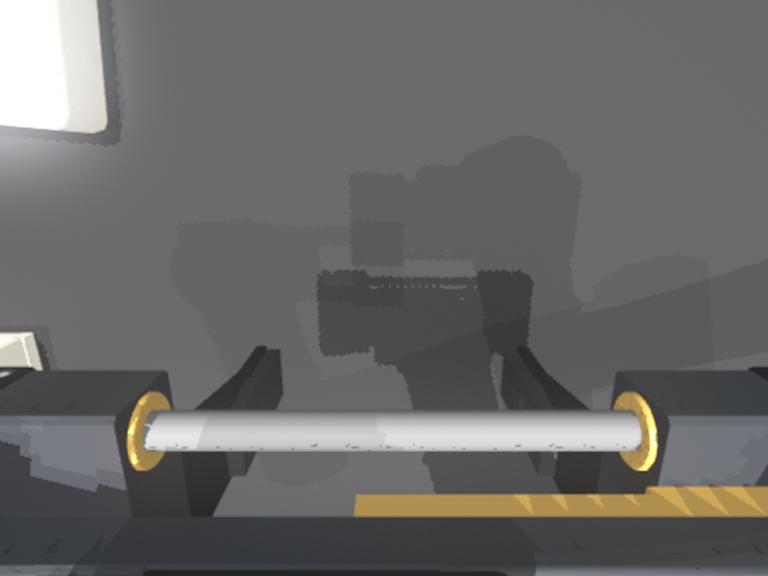

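Candidates: the steel scoop is at top-picture (328,298) and a purple look-alike is at (350,386). The steel/white mill is at (475,250) and a yellow one at (615,232). By the description I take the steel scoop and the white mill. Next, a close crop to check them.

```bash
cat > h.py <<'E'
from station import sense, optics, ticket, r
import cv2, numpy as np
from scipy.optimize import least_squares
from scipy.spatial.transform import Rotation as Ro
def cam(n):
    c=optics.capture(n); R=cv2.Rodrigues(np.array(c["rvec"]))[0]
    f=192/np.tan(np.radians(c["fov_y"]/2))
    c["K"]=np.array([[f,0,c["cx"]],[0,f,c["cy"]],[0,0,1]]); c["R"]=R; c["t"]=np.array(c["tvec"]).ravel(); return c
def atz(c,uv,z):
    d=c["R"].T@np.linalg.inv(c["K"])@np.array([uv[0],uv[1],1.]); o=-c["R"].T@c["t"]
    return o+d*(z-o[2])/d[2]
def proj(c,P):
    q=(c["R"]@np.atleast_2d(P).T).T+c["t"]; q=(c["K"]@q.T).T; return q[:,:2]/q[:,2:]
def crop(c,x0,y0,x1,y1,s,name,pts=None,lines=None):
    im=cv2.resize(c["image"][y0:y1,x0:x1,::-1],None,fx=s,fy=s,interpolation=cv2.INTER_CUBIC)
    T=lambda p:tuple(int(v) for v in (((p[0]+.5-x0)*s,(p[1]+.5-y0)*s)))
    for L in (lines or []):
        q=proj(c,np.array(L))
        for a,b in zip(q[:-1],q[1:]): cv2.line(im,T(a),T(b),(0,0,255),1)
    cv2.imwrite("pics/"+name,im)
E
python3 - <<'E'
from h import *
c=cam("top")
crop(c,190,165,245,225,12,"scoop1.png")
crop(c,280,130,352,212,7,"mill1.png")
crop(c,92,160,172,235,8,"cons1.png")
s=cam("scene")
crop(s,225,170,400,285,4.5,"scene1.png")
E
```

```text
(no output)
```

View pics/scoop1.png

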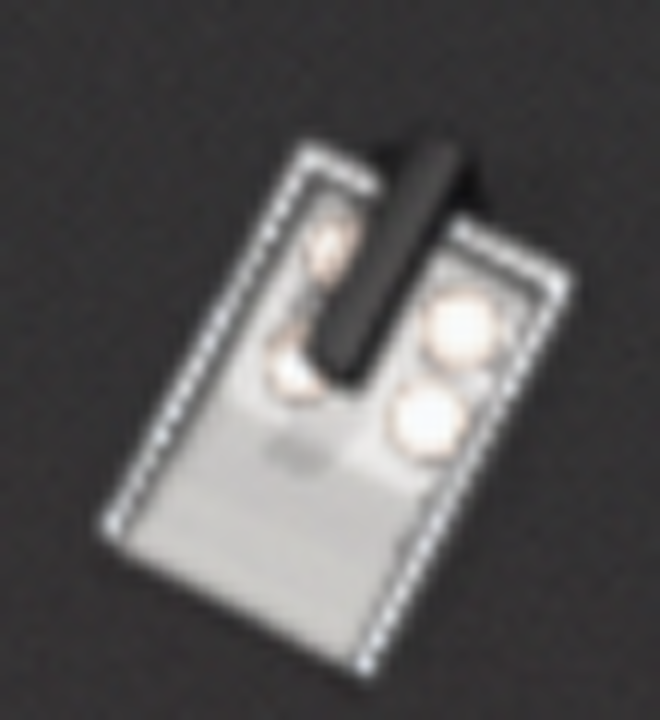

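View pics/mill1.png

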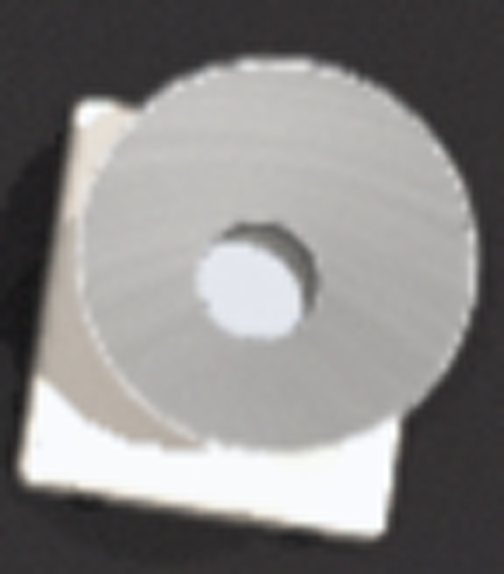

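View pics/cons1.png

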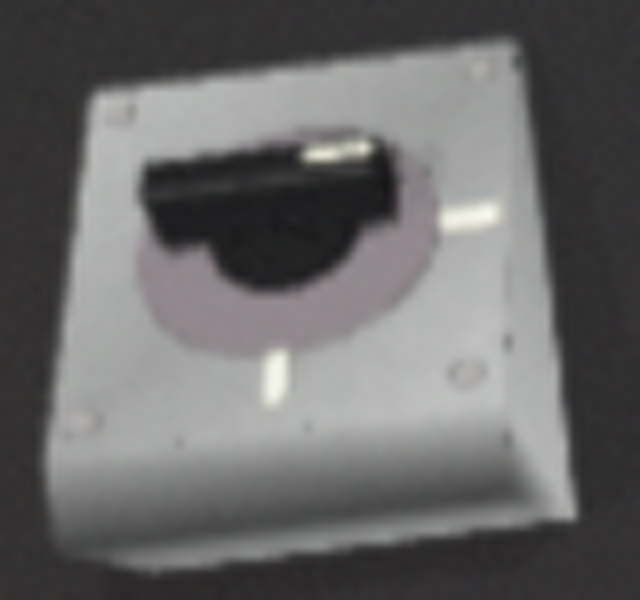

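View pics/scene1.png

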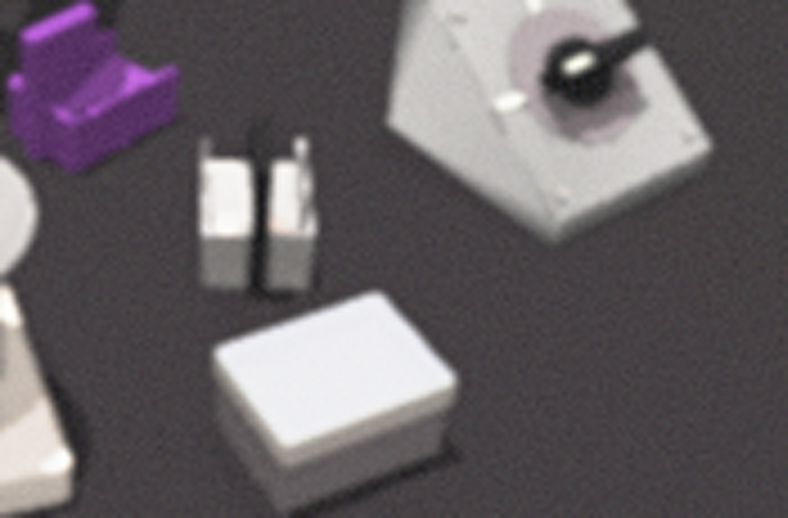

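Run:
```python
from h import *
print([a for a in dir(r) if a[0]!='_'], r.tcp_to_tips)
c=cam("top")
P=lambda u,v,s,x0,y0:(u/s+x0-.5,v/s+y0-.5)
# scoop: corners
sc=[P(*p,12,190,165) for p in [(308,148),(575,278),(368,670),(108,528)]]
W=[atz(c,p,.045) for p in sc]
for w in W: print('corner45',w.round(4))
W=np.array(W)
print('sides',[np.linalg.norm(W[i]-W[(i+1)%4]).round(4) for i in range(4)])
b=[atz(c,P(*p,12,190,165),.105) for p in [(438,140),(345,378)]]
print('blade',b, np.linalg.norm(b[0]-b[1]), (b[0]+b[1])/2, np.degrees(np.arctan2(*(b[0]-b[1])[[1,0]])))
for a,bb in [(0,3),(1,2)]: print('yaw side',np.degrees(np.arctan2(*(W[a]-W[bb])[[1,0]])))
print('centre',W.mean(0))
# funnel rim
im=c["image"]
m=[P(*p,7,280,130) for p in [(80,250),(477,250),(275,57),(275,450)]]
for p in m: print('rim',atz(c,p,.165).round(4))
base=[P(*p,7,280,130) for p in [(22,480),(380,537),(90,100)]]
for p in base: print('base',atz(c,p,.034).round(4))
# console
for p,z in [((95,90),.025),((515,40),.025),((55,445),.123),((505,435),.123)]: print('cons',atz(c,P(*p,8,92,160),z).round(4))
# ticks
for n,p in [('bot',(150,572)),('bot',(577,520))]: print(n,atz(c,P(*p,8,92,160),0).round(4))
# bystanders
for n,p,z in [('tip',(355,203),.062),('bottle',(145,417),.13),('pot',(486,410),.055)]: print(n,atz(c,(p[0]/1.5-.5,p[1]/1.5-.5),z).round(4))
```

```text
['PlanningError', 'tcp_to_tips'] 0.014
corner45 [0.5814 0.0274 0.045 ]
corner45 [ 0.5507 -0.0354  0.045 ]
corner45 [0.4587 0.0123 0.045 ]
corner45 [0.4918 0.073  0.045 ]
sides [np.float64(0.0699), np.float64(0.1036), np.float64(0.0692), np.float64(0.1005)]
blade [array([ 0.57374281, -0.00600832,  0.105     ]), array([0.51989063, 0.01439197, 0.105     ])] 0.05758670673671917 [0.54681672 0.00419183 0.105     ] -20.747698155545116
yaw side -27.019348804826034
yaw side -27.408470192338243
centre [0.52064533 0.01932134 0.045     ]
rim [ 0.5931 -0.1763  0.165 ]
rim [ 0.5934 -0.3231  0.165 ]
rim [ 0.666  -0.2495  0.165 ]
rim [ 0.5188 -0.2473  0.165 ]
base [ 0.5227 -0.1631  0.034 ]
base [ 0.4997 -0.3074  0.034 ]
base [ 0.6793 -0.1919  0.034 ]
cons [0.6016 0.3478 0.025 ]
cons [0.6199 0.1986 0.025 ]
cons [0.4667 0.3276 0.123 ]
cons [0.4702 0.1801 0.123 ]
bot [0.431  0.3293 0.    ]
bot [0.4498 0.1771 0.    ]
tip [ 0.6982 -0.0317  0.062 ]
bottle [0.3051 0.3252 0.13  ]
pot [ 0.3144 -0.2723  0.055 ]
```

```bash
cat > ov.py <<'E'
from h import *
def T(x,y,yaw):
    a=np.radians(yaw);M=np.eye(4);M[:2,:2]=[[np.cos(a),-np.sin(a)],[np.sin(a),np.cos(a)]];M[:2,3]=x,y;return M
def tr(M,L): return [(M[:3,:3]@np.array(l).T).T+M[:3,3] for l in L]
scoop=lambda M:tr(M,[[(-.052,-.035,.045),(.052,-.035,.045),(.052,.035,.045),(-.052,.035,.045)],
 [(-.005,-.007,.105),(.055,-.007,.105),(.055,.007,.105),(-.005,.007,.105),(-.005,-.007,.105)]
 ,[(-.051,-.035,.0245),(-.051,.035,.0245)]])
th=np.linspace(0,6.2832,40)
ci=lambda x,y,z,R:[(x+R*np.cos(t),y+R*np.sin(t),z) for t in th]
mill=lambda M:tr(M,[[(-.08,-.075,.034),(.08,-.075,.034),(.08,.075,.034),(-.08,.075,.034),(-.08,-.075,.034)]])
cons=lambda M:tr(M,[[(-.085,-.075,.025),(-.085,.075,.025),(.085,.075,.123),(.085,-.075,.123),(-.085,-.075,.025)],[(-.085,.075,.025),(-.085,.075,0),(-.085,-.075,0),(-.085,-.075,.025)]])
def isol(M,th):
    n=np.array([-np.sin(.6109),0,np.cos(.6109)]);o=np.array([-.015,0,.074]);u=np.array([np.cos(.6109),0,np.sin(.6109)]);y=np.array([0,1.,0])
    d=y*np.cos(th)+u*np.sin(th);e=np.cross(d,n)
    L=[[o+.04*n+s*.041*d+q*.009*e for s,q in [(1,1),(1,-1),(-1,-1),(-1,1),(1,1)]],[o,o+.04*n]]
    return tr(M,L)
E
python3 - <<'E'
from ov import *
S=T(.5206,.0193,-27.2);C=T(.5256,.263,186.7);
L=scoop(S)+cons(C)+isol(C,0)+[np.array(ci(.5925,-.249,.165,.075))]
t=cam("top");s=cam("scene")
crop(t,190,165,245,225,12,"o1.png",lines=L)
crop(t,92,160,172,235,8,"o2.png",lines=L)
crop(s,160,140,400,300,3.3,"o3.png",lines=L)
E
```

```text
(no output)
```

View pics/o1.png

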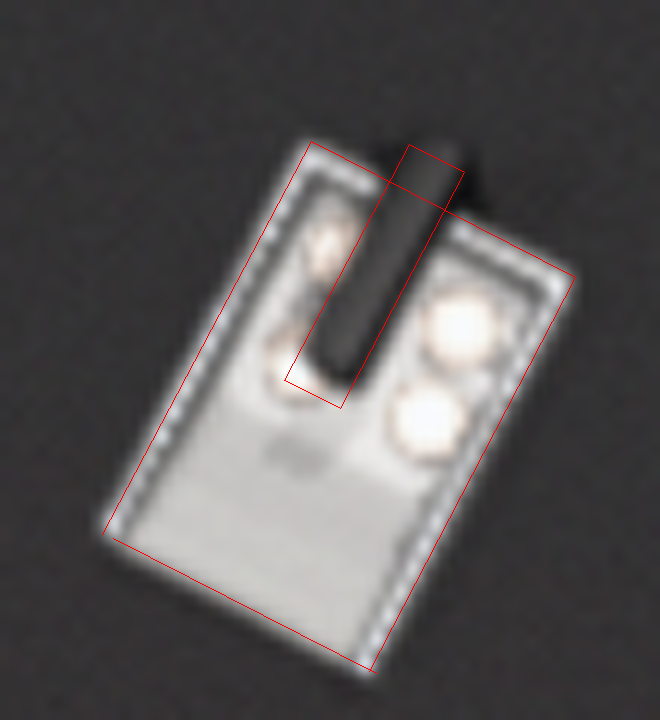

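View pics/o2.png

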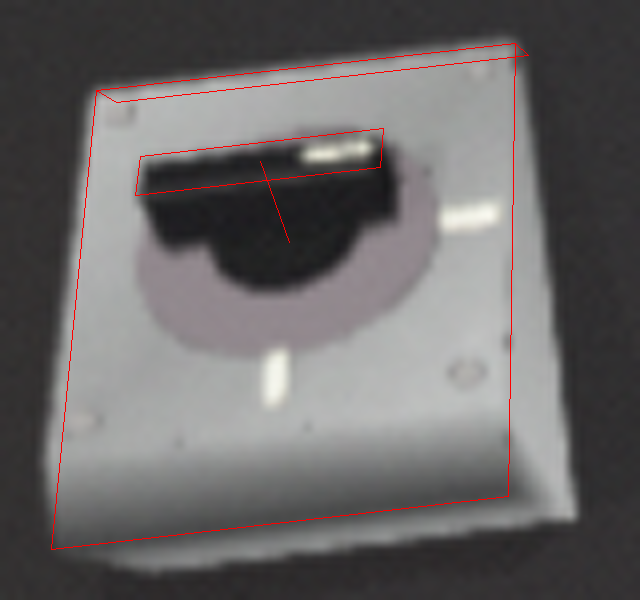

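View pics/o3.png

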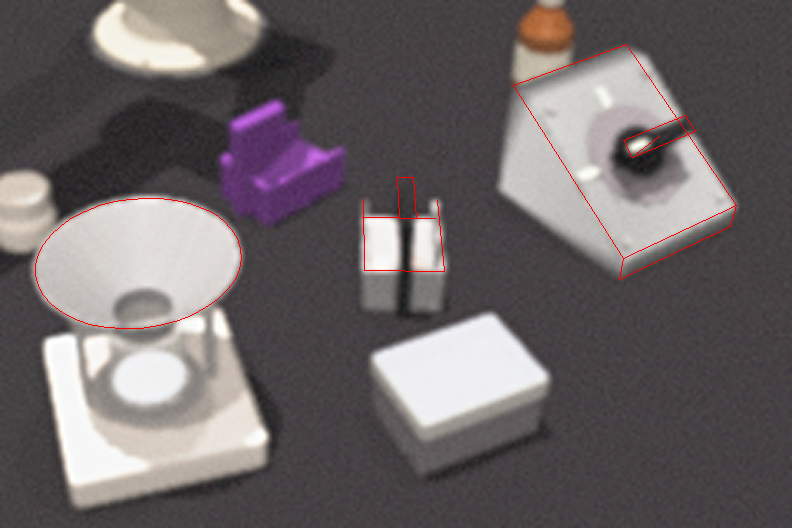

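The steel tray overlay matches the picture: corners at top (216,177), (238,188), (221,220), (199,209), four white balls inside. The blade shows about 2 px off the model, so I'll look with the wrist camera from above it.

>>> carry_out(steps=[[[2,3.5,2,0,0,-0.06],[5,8,4,0,0,-0.15],[8,13,5,0,0,-0.25],[11,18,5,0,0,-0.32],[14,23,5,0,0,-0.4],[17,28,5,0,0,-0.47],[20,33,5,0,0,-0.55],[23,38,4,0,0,-0.62],[26,43,3,0,0,-0.7],[29,48,2,0,0,-0.764],[32,53,1,0,0,-0.764],[34,57,0,0,0,-0.764],[36.5,60.5,-1,0,0,-0.764],[36.5,60.5,-1,0,0,-0.764],[36.5,60.5,-1,0,0,-0.764]]], fingers=0)

```text
time_s: 2.28
tcp_pos: [0.5433, 0.0059, 0.2265]
ee_rot: [[0.456, -0.001, -0.89], [0.89, -0.0, 0.456], [-0.0, -1.0, 0.0]]
wrist_force: [0.1, -0.3, -0.2]
gripper_width: 1.0
```

Run:
```python
from ov import *
st=sense();print(st["tcp_pos"],st["ee_rot"].round(3),st["joints"].round(1),st["time_s"])
S=T(.5206,.0193,-27.2)
w=cam("wrist");crop(w,0,0,512,384,1.5,"w2.png");crop(w,0,0,512,384,1.5,"w2o.png",lines=scoop(S))
```

```text
[0.54331188 0.00587732 0.22652591] [[ 0.456 -0.001 -0.89 ]
 [ 0.89  -0.     0.456]
 [-0.    -1.     0.   ]] [  17.7   14.6  -12.     0.   -63.5 -134.9] 2.275
```

View pics/w2o.png

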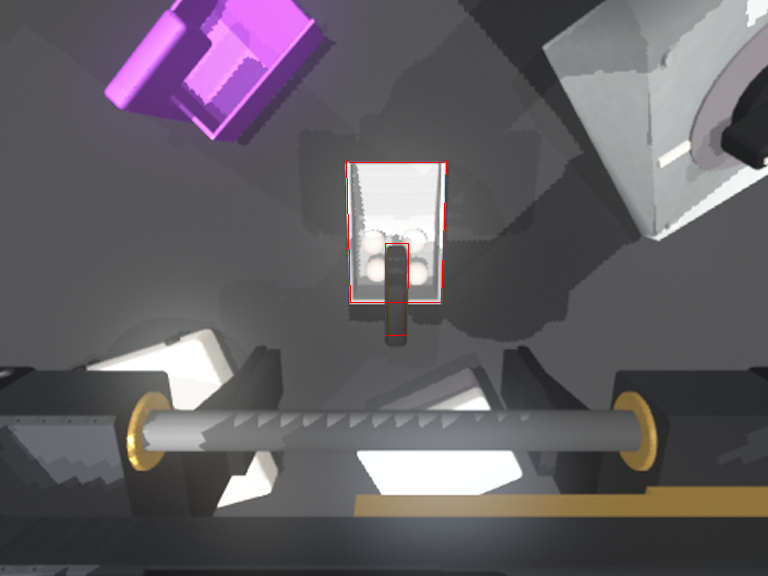

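Wrist view: the scoop outline sits at (347..447, 162..303), yaw right, and the blade at (397,243..345) agrees with the model to about 2 mm along its length. Before grasping I'll test in the air that the 45° outward tilt is within joint range at the funnel's radius.

>>> carry_out(steps=[[[4,0,3,0.03,-0.12,0],[8,0,6,0.06,-0.26,0],[11,0,7,0.09,-0.4,0],[13,0,7,0.13,-0.54,0],[13,0,7,0.16,-0.67,0],[13,0,7,0.185,-0.763,0],[13,0,7,0.185,-0.763,0],[13,0,7,0.185,-0.763,0]]])

```text
time_s: 3.32
tcp_pos: [0.6742, 0.0056, 0.2982]
ee_rot: [[0.271, 0.688, -0.673], [0.845, 0.166, 0.509], [0.462, -0.706, -0.536]]
wrist_force: [0.3, 0.4, 0.6]
gripper_width: 1.002
```

Run:
```python
from ov import *
st=sense();print(st["tcp_pos"],st["ee_rot"].round(3),st["joints"].round(1),st["time_s"])
```

```text
[0.67420549 0.00556933 0.29815803] [[ 0.271  0.688 -0.673]
 [ 0.845  0.166  0.509]
 [ 0.462 -0.706 -0.536]] [  14.4    8.6  -23.     2.7  -13.4 -134. ] 3.325
```

>>> carry_out(steps=[[[-4,0,0,-0.04,0.16,0],[-8,0,-1,-0.08,0.33,0],[-11,0,-2,-0.12,0.5,0],[-13.1,0.15,-4,-0.155,0.64,0],[-13.1,0.15,-6,-0.185,0.763,0],[-13.1,0.15,-10,-0.185,0.763,0],[-13.1,0.15,-14,-0.185,0.763,0],[-13.1,0.15,-17,-0.185,0.763,0],[-13.1,0.15,-19.5,-0.185,0.763,0],[-13.1,0.15,-21,-0.185,0.763,0],[-13.1,0.15,-21.9,-0.185,0.763,0],[-13.1,0.15,-21.9,-0.185,0.763,0],[-13.1,0.15,-21.9,-0.185,0.763,0]]])

```text
time_s: 4.95
tcp_pos: [0.5434, 0.0078, 0.0785]
ee_rot: [[0.456, 0.002, -0.89], [0.89, 0.0, 0.456], [0.001, -1.0, -0.001]]
wrist_force: [-0.5, -0.8, 1.0]
gripper_width: 0.999
```

Run:
```python
from ov import *
st=sense();print(st["tcp_pos"],st["ee_rot"].round(3),st["joints"].round(1),st["wrist_force"].round(1))
w=cam("wrist");crop(w,0,0,512,384,1.5,"w3.png")
```

```text
[0.54337172 0.00775403 0.07848447] [[ 0.456  0.002 -0.89 ]
 [ 0.89   0.     0.456]
 [ 0.001 -1.    -0.001]] [  17.9   23.9  -22.7    0.   -43.3 -135.1] [-0.5 -0.8  1. ]
```

View pics/w3.png

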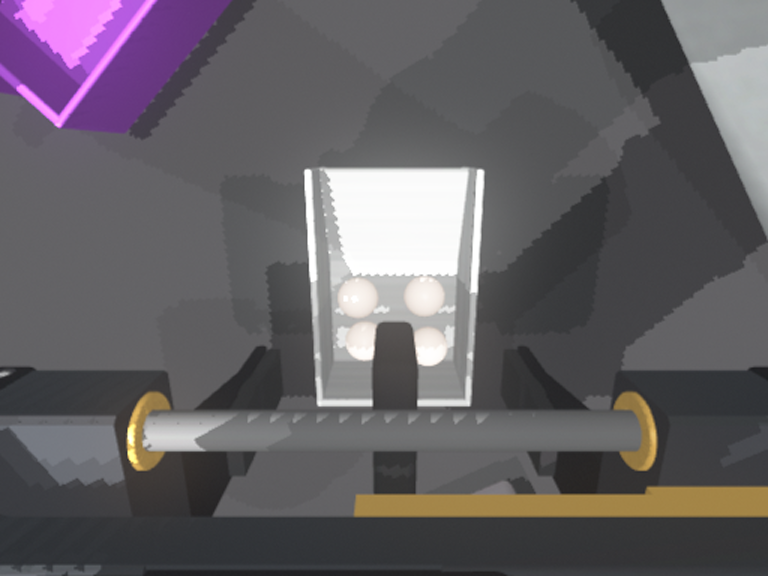

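The blade (395,325..480) stands centred between the fingers (265 and 520), with four balls in the tray. Closing, then a small lift.

>>> carry_out(steps=[[[0,0,0,0,0,0],[0,0,0,0,0,0],[0,0,0,0,0,0],[0,0,0,0,0,0],[0,0,0,0,0,0],[0,0,0,0,0,0],[0,0,0,0,0,0],[0,0,0.3,0,0,0],[0,0,1,0,0,0],[0,0,2,0,0,0],[0,0,3,0,0,0],[0,0,3,0,0,0]]], fingers=255)

```text
time_s: 6.5
tcp_pos: [0.5433, 0.0078, 0.1088]
ee_rot: [[0.457, 0.003, -0.89], [0.89, 0.001, 0.457], [0.002, -1.0, -0.002]]
wrist_force: [0.2, -0.9, -2.4]
gripper_width: 0.158
```

Run:
```python
from ov import *
st=sense();print(st["tcp_pos"],st["wrist_force"].round(1),st["gripper_width"])
w=cam("wrist");crop(w,0,0,512,384,1.5,"w4.png")
```

```text
[0.5433476  0.00779543 0.10879817] [ 0.2 -0.9 -2.4] 0.1584453246393136
```

View pics/w4.png

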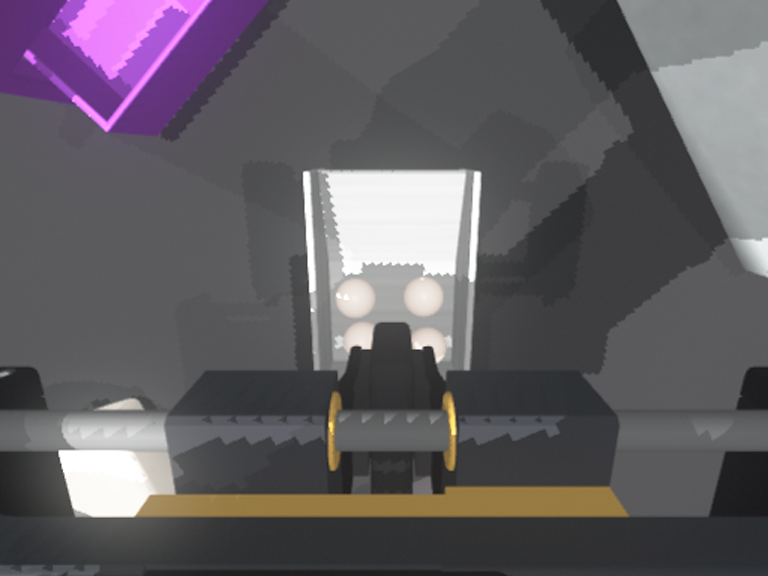

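>>> carry_out(steps=[[[0,0,1,0,0,0],[0,0,3,0,0,0],[0,0,6,0,0,0],[0,0,9,0,0,0],[0.3,-0.7,12,0,0,0.02],[0.8,-2,14.5,0,0,0.05],[1.6,-4.5,16,0,0,0.09],[2.6,-7.5,16.4,0,0,0.13],[3.6,-10.5,16.4,0,0,0.17],[4.6,-13.5,16.4,0,0,0.21],[5.6,-16.5,16.4,0,0,0.25],[6.6,-19.5,16.4,0,0,0.29],[7.4,-22.2,16.4,0,0,0.32],[8,-24.3,16.4,0,0,0.34],[8.4,-25.6,16.4,0,0,0.35],[8.5,-26.1,16.4,0,0,0.35],[8.5,-26.1,16.4,0,0,0.35],[8.5,-26.1,16.4,0,0,0.35]]])

```text
time_s: 8.8
tcp_pos: [0.6275, -0.2527, 0.2718]
ee_rot: [[0.123, 0.0, -0.992], [0.992, 0.0, 0.123], [0.0, -1.0, -0.0]]
wrist_force: [0.1, -0.0, -3.2]
gripper_width: 0.16
```

Run:
```python
from ov import *
st=sense();print(st["tcp_pos"],st["joints"].round(1),st["wrist_force"].round(1),st["gripper_width"])
w=cam("wrist");crop(w,0,0,512,384,1.5,"w5.png")
w=cam("scene");crop(w,100,60,360,300,2.4,"s5.png")
```

```text
[ 0.62753788 -0.2526932   0.27175175] [ -8.3  26.1  11.9  -0.  -75.8 -88.8] [ 0.1 -0.  -3.2] 0.15980739914790668
```

View pics/w5.png

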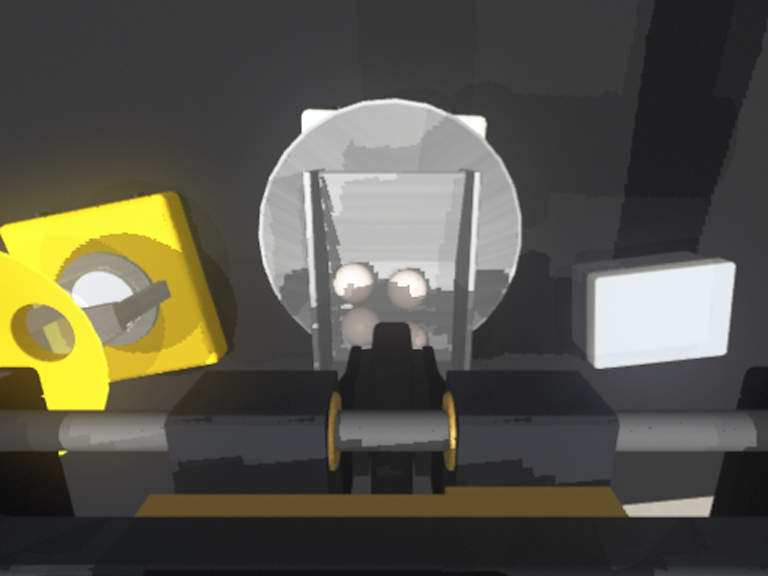

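View pics/s5.png

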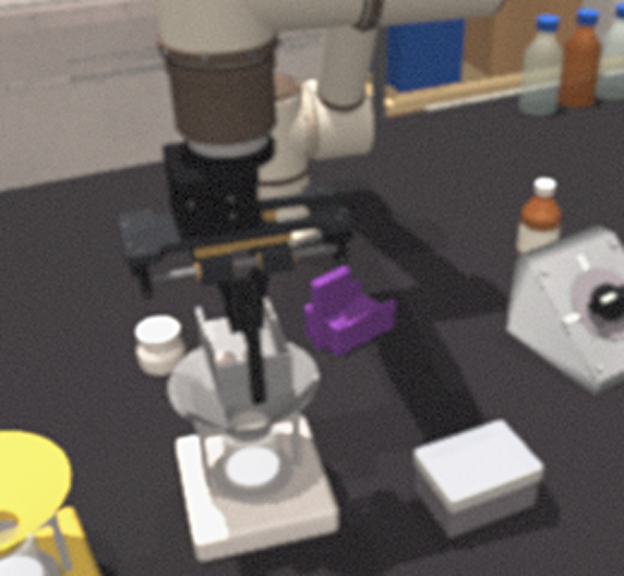

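The scoop is level over the funnel, with the four balls at wrist (355,280), (407,288), (360,325), (418,335). Now a slow tilt.

>>> carry_out(steps=[[[0,0,0,-0.011,-0.087,0],[0,0,0,-0.022,-0.174,0],[0,0,0,-0.032,-0.258,0],[0,0,0,-0.041,-0.327,0],[0,0,0,-0.043,-0.347,0],[0,0,0,-0.043,-0.347,0],[0,0,0,-0.043,-0.347,0],[0,0,0,-0.048,-0.387,0],[0,0,0,-0.053,-0.427,0],[0,0,0,-0.058,-0.466,0],[0,0,0,-0.063,-0.506,0],[0,0,0,-0.068,-0.546,0],[0,0,0,-0.073,-0.585,0],[0,0,0,-0.078,-0.625,0],[0,0,0,-0.083,-0.665,0],[0,0,0,-0.088,-0.704,0],[0,0,0,-0.093,-0.744,0],[0,0,0,-0.098,-0.784,0],[0,0,0,-0.102,-0.82,0],[0,0,0,-0.102,-0.82,0]]])

```text
time_s: 11.4
tcp_pos: [0.6277, -0.2534, 0.2711]
ee_rot: [[0.124, 0.729, -0.674], [0.992, -0.09, 0.084], [0.001, -0.679, -0.734]]
wrist_force: [-0.3, -0.0, -0.7]
gripper_width: 0.155
```

Run:
```python
from ov import *
st=sense();print(st["tcp_pos"],st["ee_rot"].round(3),st["joints"].round(1),st["wrist_force"].round(1),st["gripper_width"])
w=cam("wrist");crop(w,0,0,512,384,1.5,"w6.png")
w=cam("scene");crop(w,100,60,360,300,2.4,"s6.png")
```

```text
[ 0.62766425 -0.25340886  0.27113203] [[ 0.124  0.729 -0.674]
 [ 0.992 -0.09   0.084]
 [ 0.001 -0.679 -0.734]] [ -9.2  10.4 -22.   -8.5 -10.4 -80.2] [-0.3 -0.  -0.7] 0.1547979791737285
```

View pics/w6.png

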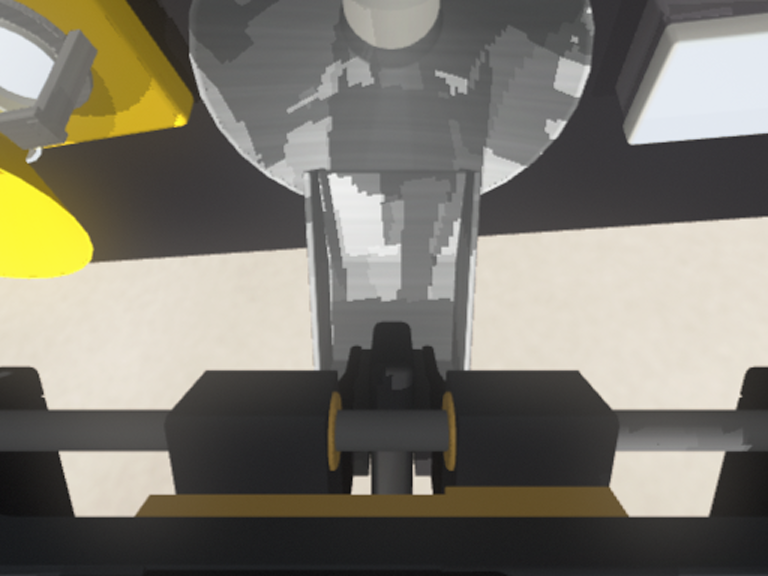

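View pics/s6.png

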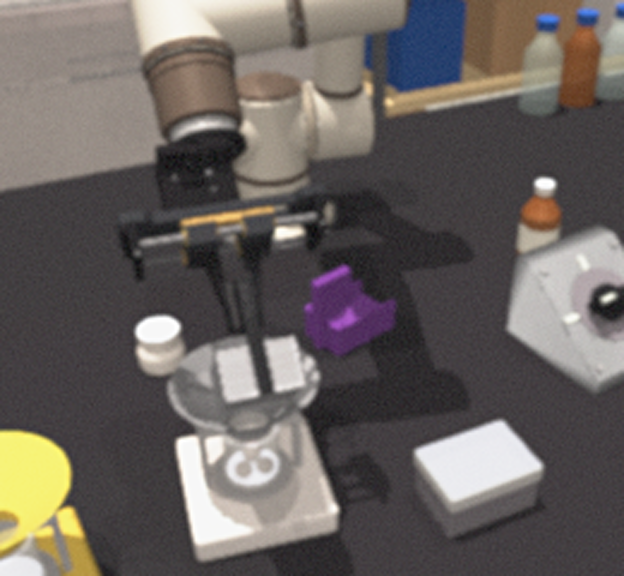

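The tray looks empty and balls are visible in the jar at scene crop (250,465). Tilting back, then zooming in.

>>> carry_out(steps=[[[0,0,1,0.017,0.137,0],[0,0,2,0.034,0.273,0],[0,0,3,0.051,0.41,0],[0,0,3,0.068,0.547,0],[0,0,3,0.085,0.683,0],[0,0,3,0.102,0.82,0],[-1,3,3,0.102,0.82,0],[-2,8,3,0.102,0.82,0],[-3.5,14,3,0.102,0.82,0],[-5,19,3,0.102,0.82,0],[-6,22,3,0.102,0.82,0],[-7,24,2,0.102,0.82,0],[-7,24,0,0.102,0.82,0]]])

```text
time_s: 13.12
tcp_pos: [0.5587, -0.0117, 0.2731]
ee_rot: [[0.121, 0.005, -0.993], [0.993, 0.001, 0.121], [0.001, -1.0, -0.005]]
wrist_force: [0.1, -1.2, -2.8]
gripper_width: 0.155
```

Run:
```python
from ov import *
st=sense();print(st["tcp_pos"],st["ee_rot"].round(3),st["joints"].round(1),st["wrist_force"].round(1),st["gripper_width"])
w=cam("top");crop(w,280,130,352,212,7,"t7.png")
w=cam("scene");crop(w,160,190,250,300,5.4,"s7.png")
w=cam("wrist");crop(w,0,0,512,384,1.5,"w7.png")
```

```text
[ 0.55871159 -0.01169203  0.27314828] [[ 0.121  0.005 -0.993]
 [ 0.993  0.001  0.121]
 [ 0.001 -1.    -0.005]] [ 1.540e+01  1.400e+01 -5.800e+00  1.000e-01 -6.990e+01 -1.124e+02] [ 0.1 -1.2 -2.8] 0.15546137331406892
```

View pics/t7.png

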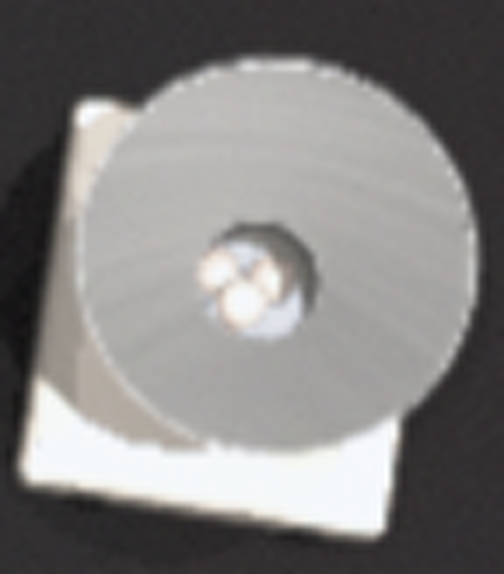

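View pics/s7.png

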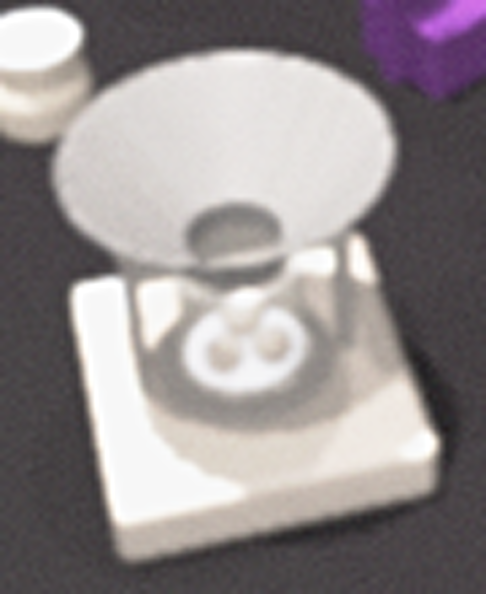

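View pics/w7.png

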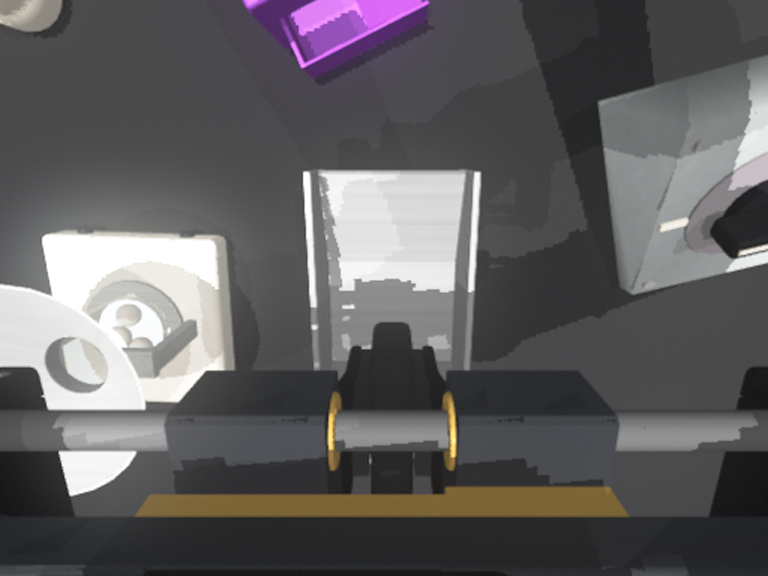

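Run:
```python
from ov import *
w=cam("wrist");crop(w,40,170,140,260,8,"w8.png");crop(w,195,100,330,330,2.6,"w8b.png")
s=cam("scene");crop(s,185,235,230,275,14,"s8.png")
```

```text
(no output)
```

View pics/w8.png

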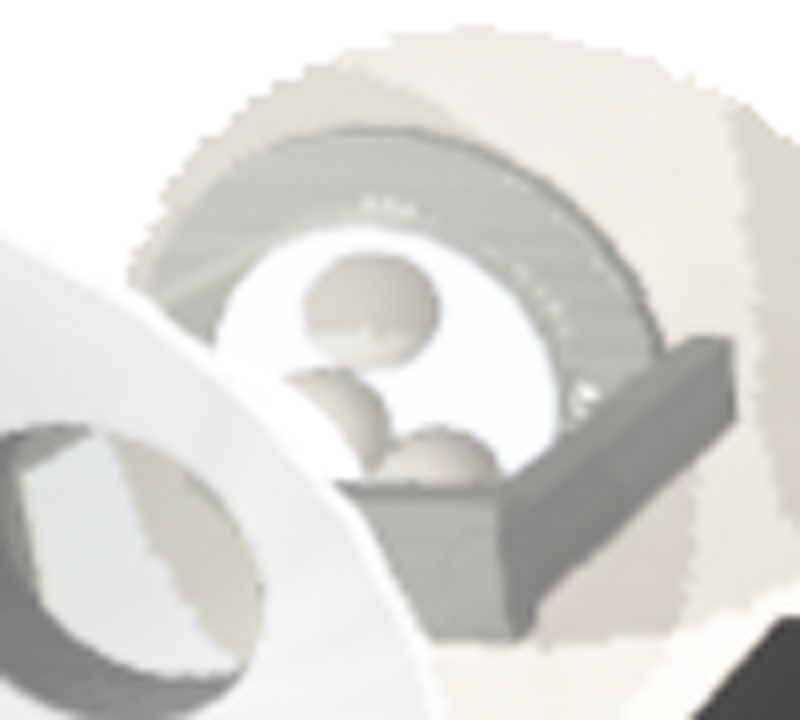

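View pics/s8.png

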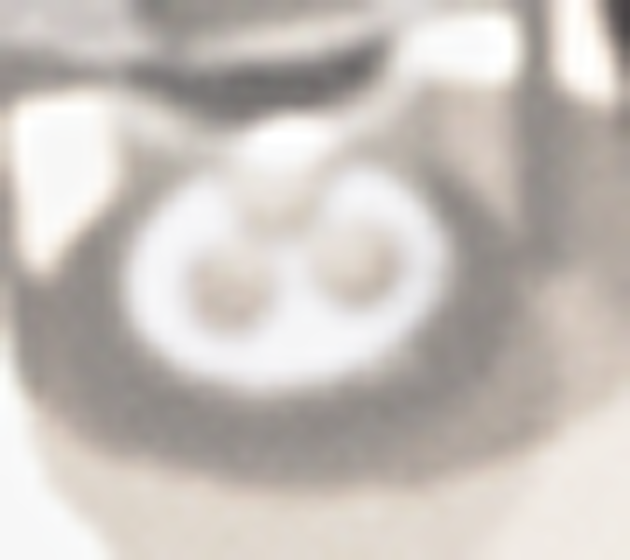

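View pics/w8b.png

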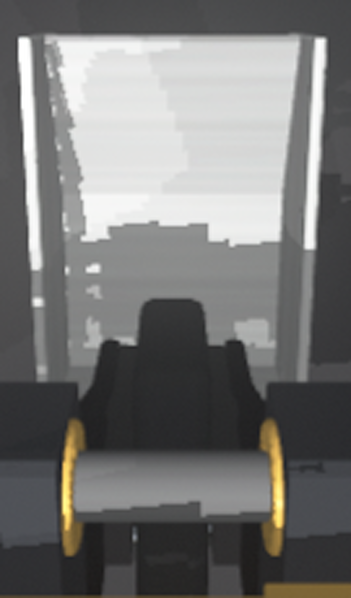

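Run:
```python
from ov import *
t=cam("top");s=cam("scene");w=cam("wrist")
P=lambda u,v,k,x0,y0:(u/k+x0-.5,v/k+y0-.5)
jc=np.array([.5925,-.249])
for z in (.054,.07):
  print(z)
  for n,c,L in [("top",t,[P(*p,7,280,130) for p in [(217,268),(267,278),(243,300)]]),("scene",s,[P(*p,14,185,235) for p in [(232,285),(358,255),(280,195),(295,150)]]),("wrist",w,[P(*p,8,40,170) for p in [(373,310),(325,430),(438,490)]])]:
    for p in L: print(n,((atz(c,p,z)[:2]-jc)*1000).round(1))
crop(t,300,155,330,185,20,"t9.png")
```

```text
0.054
top [13.6  8.4]
top [  9.6 -11.6]
top [ 0.6 -1.8]
scene [  8.5 -13.8]
scene [11.3  9.6]
scene [-9.9  2.1]
scene [-20.1   8.7]
wrist [-15.4   4.8]
wrist [ 3.8 -9.1]
wrist [16.4  6.2]
0.07
top [10.8 10.4]
top [ 6.8 -9.4]
top [-2.1  0.3]
scene [ 24.2 -18. ]
scene [26.9  4.9]
scene [ 6.2 -2.5]
scene [-3.7  4. ]
wrist [-19.8  15.3]
wrist [-1.4  2. ]
wrist [10.7 16.6]
```

View pics/t9.png

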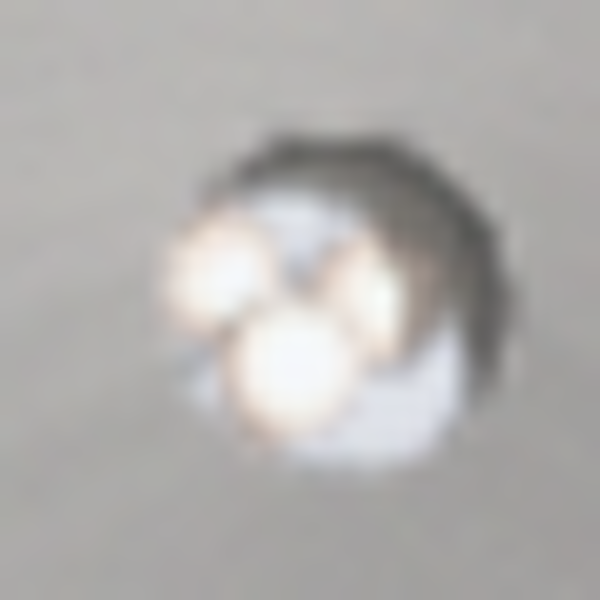

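The two views agree on four balls in the jar. Three lie on the floor at about (13,8), (9,-12) and (-15,5) mm from the axis. One sits on top of them at about (-3,2), z≈70 mm. The scoop is empty, so I set it down here.

>>> carry_out(steps=[[[0,0,-3,0,0,0],[0,0,-7,0,0,0],[0,0,-11,0,0,0],[0,0,-15,0,0,0],[0,0,-17.5,0,0,0],[0,0,-18.6,0,0,0],[0,0,-18.8,0,0,0],[0,0,-18.8,0,0,0],[0,0,-18.8,0,0,0]]])

```text
time_s: 14.65
tcp_pos: [0.5584, -0.0133, 0.0848]
ee_rot: [[0.124, 0.002, -0.992], [0.992, 0.0, 0.124], [0.001, -1.0, -0.002]]
wrist_force: [0.9, 0.2, -1.8]
gripper_width: 0.155
```

>>> carry_out(steps=[[[0,0,-0.2,0,0,0],[0,0,-0.4,0,0,0],[0,0,-0.55,0,0,0],[0,0,-0.62,0,0,0],[0,0,-0.62,0,0,0],[0,0,-0.62,0,0,0]]])

```text
time_s: 15.4
tcp_pos: [0.5579, -0.0133, 0.08]
ee_rot: [[0.123, 0.001, -0.992], [0.992, -0.0, 0.123], [-0.0, -1.0, -0.001]]
wrist_force: [-4.2, 1.2, 13.0]
gripper_width: 0.163
```

>>> carry_out(steps=[[[0,0,0.1,0,0,0],[0,0,0.1,0,0,0],[0,0,0.1,0,0,0],[0,0,0.1,0,0,0],[0,0,0.1,0,0,0],[0,0,0.1,0,0,0],[0,0,0.1,0,0,0],[0,0,1,0,0,0],[0,0,4,0,0,0],[0,0,9,0,0,0],[0,0,14,0,0,0],[0,0,18,0,0,0],[0,0,20,0,0,0],[0,0,20,0,0,0]]], fingers=0)

```text
time_s: 17.15
tcp_pos: [0.5583, -0.0133, 0.2797]
ee_rot: [[0.124, 0.005, -0.992], [0.992, 0.001, 0.124], [0.002, -1.0, -0.005]]
wrist_force: [0.2, 0.0, -0.4]
gripper_width: 0.997
```

Run:
```python
from ov import *
st=sense();print(st["tcp_pos"],st["ee_rot"].round(3),st["joints"].round(1),st["wrist_force"].round(1),st["gripper_width"])
w=cam("wrist");crop(w,0,0,512,384,1.5,"w10.png")
s=cam("scene");crop(s,200,100,400,280,4,"s10.png")
C=T(.5256,.263,186.7)
crop(w,0,0,512,384,1.5,"w10.png",lines=cons(C)+isol(C,0))
```

```text
[ 0.5582779  -0.01332132  0.2797321 ] [[ 0.124  0.005 -0.992]
 [ 0.992  0.001  0.124]
 [ 0.002 -1.    -0.005]] [  15.3   13.8   -5.2    0.   -70.8 -112.4] [ 0.2  0.  -0.4] 0.9966285811823713
```

View pics/w10.png

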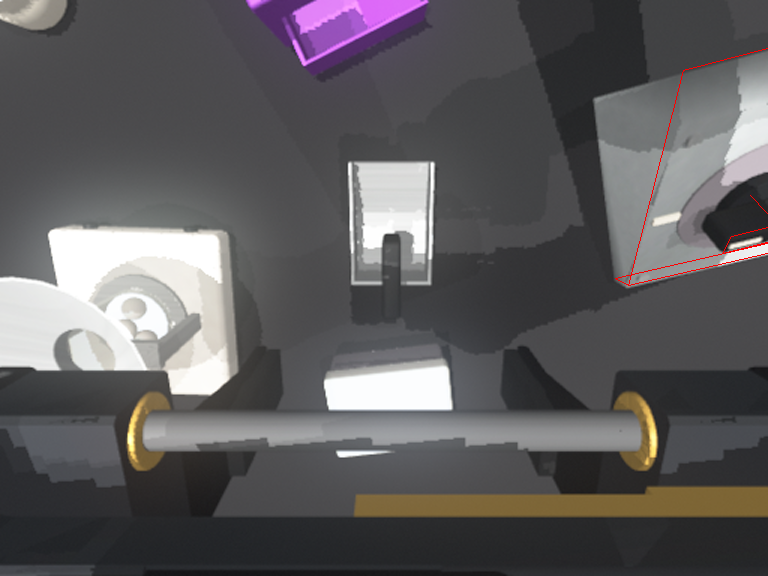

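View pics/s10.png

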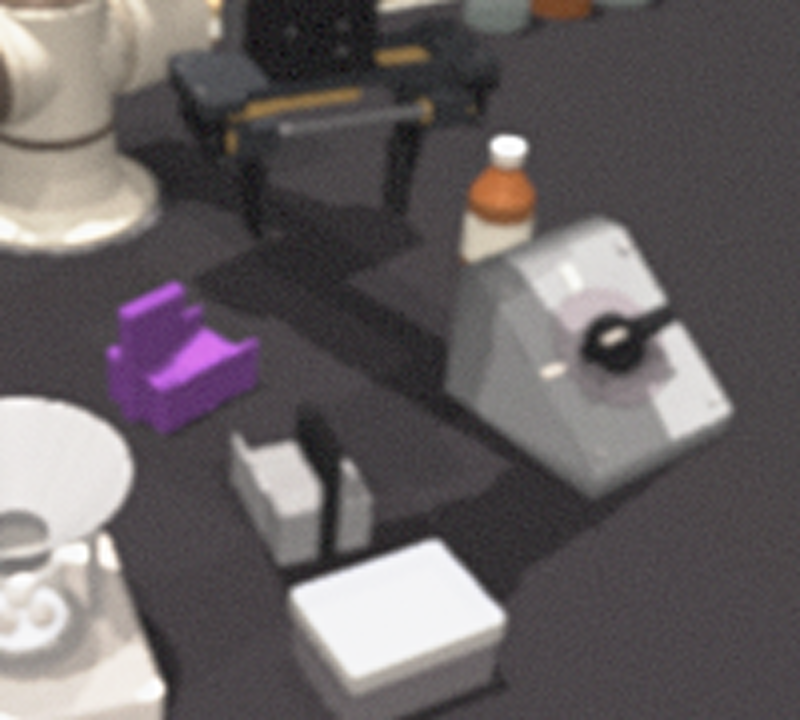

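The scoop stands upright and empty at wrist (391,225). Now the isolator: I compute the pre-grasp pose 100 mm out along the panel normal.

```bash
cat >> ov.py <<'E'
def isoframe(cx,cy,yaw):
    M=T(cx,cy,yaw)[:3,:3];a=np.radians(35)
    u=M@[np.cos(a),0,np.sin(a)];n=M@[-np.sin(a),0,np.cos(a)];y=M@[0,1,0]
    o=np.array([cx,cy,0])+M@[-.015,0,.074]
    return o,u,n,y
E
python3 - <<'E'
from ov import *
o,u,n,y=isoframe(.5256,.263,186.7)
st=sense()
R1=np.column_stack([u,-n,y]);rv=Ro.from_matrix(R1@st["ee_rot"].T).as_rotvec()
p=o+.127*n
print(rv.round(4),np.degrees(np.linalg.norm(rv)),((p-st["tcp_pos"])*100).round(2),p)
E
```

```text
[0.4979 0.4923 1.7483] 107.90812180193048 [ 5.59 28.67 -9.87] [0.61284429 0.27324885 0.17803231]
```

>>> carry_out(steps=[[[0.4,2,0.5,0.041,0.041,0.146],[0.9,4.5,0.5,0.083,0.082,0.291],[1.4,7,0.5,0.124,0.123,0.437],[1.9,9.5,0.5,0.166,0.164,0.583],[2.4,12,0.5,0.207,0.205,0.728],[2.9,14.5,0,0.249,0.246,0.874],[3.4,17,-0.5,0.29,0.287,1.02],[3.9,19.5,-1,0.332,0.328,1.166],[4.4,22,-2,0.373,0.369,1.311],[4.9,25,-4,0.415,0.41,1.457],[5.3,27,-6,0.456,0.451,1.603],[5.6,28.7,-8,0.498,0.492,1.748],[5.6,28.7,-9.9,0.498,0.492,1.748],[5.6,28.7,-9.9,0.498,0.492,1.748],[5.6,28.7,-9.9,0.498,0.492,1.748]]])

```text
time_s: 19.12
tcp_pos: [0.614, 0.2726, 0.1795]
ee_rot: [[-0.815, -0.568, 0.114], [-0.094, -0.065, -0.993], [0.572, -0.82, -0.001]]
wrist_force: [0.7, -0.6, 0.7]
gripper_width: 1.001
```

Run:
```python
from ov import *
st=sense();print(st["tcp_pos"],st["ee_rot"].round(3),st["joints"].round(1),st["time_s"])
C=T(.5256,.263,186.7)
w=cam("wrist");crop(w,0,0,512,384,1.5,"w11.png");crop(w,0,0,512,384,1.5,"w11o.png",lines=cons(C)+isol(C,0))
```

```text
[0.61400611 0.27263023 0.17947827] [[-0.815 -0.568  0.114]
 [-0.094 -0.065 -0.993]
 [ 0.572 -0.82  -0.001]] [  31.2   47.1   35.3  -14.7 -110.   -25.7] 19.125
```

View pics/w11o.png

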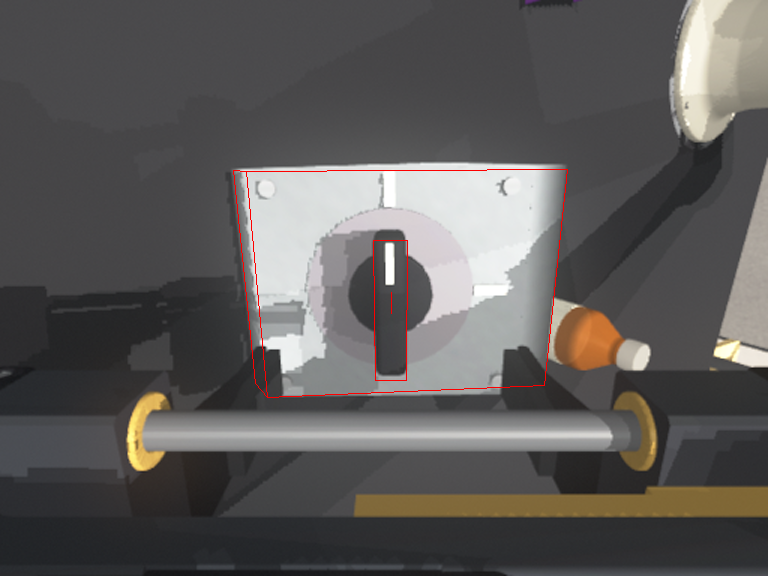

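The model fits well. The bar at (390,230..375) lies about 3 mm further toward console +y than modelled, so I shift for that. I'll move in with the fingers straddling the bar, close to about 24 mm of opening, and turn with some slack.

>>> carry_out(steps=[[[-1.2,-0.2,-1.7,0,0,0],[-2.9,-0.4,-4.2,0,0,0],[-4.4,-0.65,-6.3,0,0,0],[-5.2,-0.75,-7.5,0,0,0],[-5.8,-0.85,-8.35,0,0,0],[-5.8,-0.85,-8.35,0,0,0],[-5.8,-0.85,-8.35,0,0,0]]])

```text
time_s: 20.05
tcp_pos: [0.5564, 0.2653, 0.0956]
ee_rot: [[-0.815, -0.568, 0.116], [-0.096, -0.065, -0.993], [0.572, -0.82, -0.002]]
wrist_force: [-0.1, -0.2, -0.6]
gripper_width: 1.002
```

>>> carry_out(steps=[[[0,0,0,0,0,0],[0,0,0,0,0,0],[0,0,0,0,0,0],[0,0,0,0,0,0],[0,0,0,0,0,0],[0,0,0,0,0,0],[0,0,0,0,0,0]]], fingers=185)

```text
time_s: 20.92
tcp_pos: [0.5562, 0.2652, 0.0945]
ee_rot: [[-0.815, -0.568, 0.115], [-0.095, -0.065, -0.993], [0.572, -0.82, -0.001]]
wrist_force: [3.8, -0.6, -2.5]
gripper_width: 0.561
```

Run:
```python
from ov import *
st=sense();print(st["tcp_pos"],st["ee_rot"].round(3),st["joints"].round(1),st["time_s"],st["wrist_force"].round(1),st["gripper_width"]*87)
C=T(.5256,.263,186.7);o,u,n,y=isoframe(.5256,.263,186.7)
d=st["tcp_pos"]-o;print('u,n,y',d@u,d@n,d@y, n*1.5708)
w=cam("wrist");crop(w,0,0,512,384,1.5,"w12.png")
```

```text
[0.55615216 0.26516099 0.09452223] [[-0.815 -0.568  0.115]
 [-0.095 -0.065 -0.993]
 [ 0.572 -0.82  -0.001]] [ 32.9  45.2  18.8 -14.8 -95.4 -23.5] 20.925 [ 3.8 -0.6 -2.5] 48.80628609027515
u,n,y -0.0010041290561541836 0.02575611676923193 0.0014183135147653595 [0.8948208  0.10511729 1.28672403]
```

View pics/w12.png

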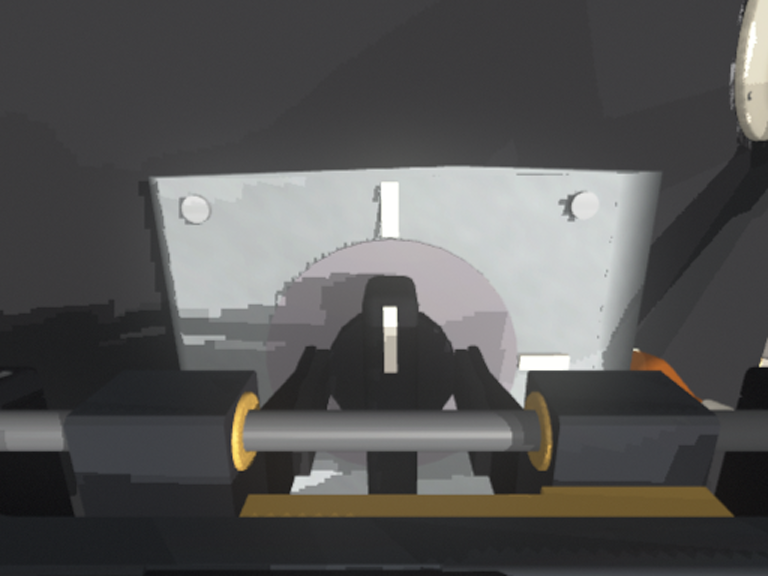

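The fingers stopped at about 49 mm on the hub's side, with the hub at (390,360) between them. I open, retreat 8 mm along the normal and close again.

>>> carry_out(steps=[[[0,0,0,0,0,0],[0,0,0,0,0,0],[0.2,0,0.3,0,0,0],[0.48,-0.05,0.66,0,0,0],[0.48,-0.05,0.66,0,0,0],[0.48,-0.05,0.66,0,0,0]]], fingers=60)

```text
time_s: 21.72
tcp_pos: [0.5603, 0.2646, 0.1015]
ee_rot: [[-0.814, -0.57, 0.116], [-0.096, -0.065, -0.993], [0.573, -0.819, -0.001]]
wrist_force: [0.8, 0.8, 0.3]
gripper_width: 0.766
```

>>> carry_out(steps=[[[0,0,0,0,0,0],[0,0,0,0,0,0],[0,0,0,0,0,0],[0,0,0,0,0,0],[0,0,0,0,0,0],[0,0,0,0,0,0]]], fingers=185)

```text
time_s: 22.48
tcp_pos: [0.5604, 0.2646, 0.1014]
ee_rot: [[-0.814, -0.57, 0.116], [-0.096, -0.065, -0.993], [0.573, -0.819, -0.001]]
wrist_force: [-0.6, 0.3, -0.6]
gripper_width: 0.284
```

Run:
```python
from ov import *
st=sense();print(st["tcp_pos"],st["time_s"],st["wrist_force"].round(1),st["gripper_width"]*87)
o,u,n,y=isoframe(.5256,.263,186.7)
d=st["tcp_pos"]-o;print('u,n,y',d@u,d@n,d@y)
w=cam("wrist");crop(w,0,0,512,384,1.5,"w13.png")
```

```text
[0.56044432 0.26457244 0.10144458] 22.475 [-0.6  0.3 -0.6] 24.712741118641294
u,n,y -0.00046930435023471377 0.033832259546743994 0.0025036117747206025
```

View pics/w13.png

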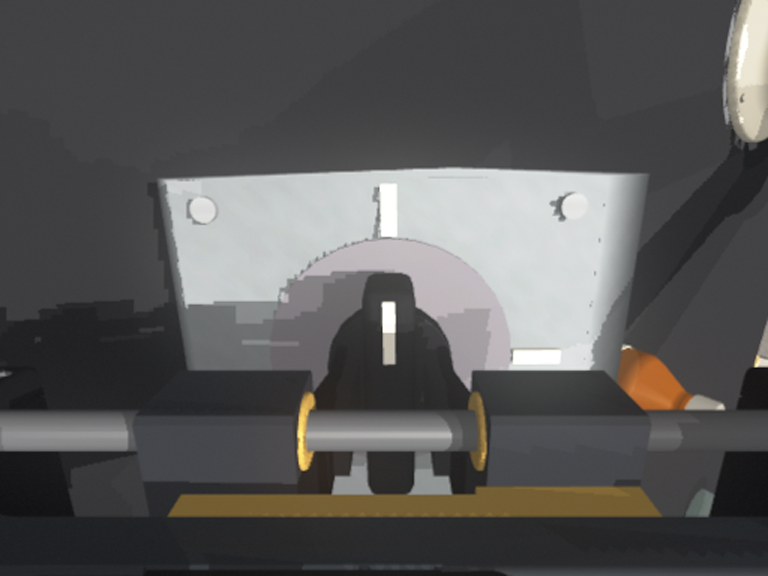

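>>> carry_out(steps=[[[0,0,0,-0.065,-0.008,-0.094],[0,0,0,-0.13,-0.015,-0.187],[0,0,0,-0.195,-0.023,-0.281],[0,0,0,-0.26,-0.031,-0.374],[0,0,0,-0.325,-0.038,-0.468],[0,0,0,-0.39,-0.046,-0.561],[0,0,0,-0.456,-0.054,-0.655],[0,0,0,-0.521,-0.061,-0.749],[0,0,0,-0.586,-0.069,-0.842],[0,0,0,-0.651,-0.077,-0.936],[0,0,0,-0.716,-0.084,-1.03],[0,0,0,-0.781,-0.092,-1.123],[0,0,0,-0.846,-0.1,-1.217],[0,0,0,-0.895,-0.105,-1.287],[0,0,0,-0.895,-0.105,-1.287],[0,0,0,-0.895,-0.105,-1.287]]])

```text
time_s: 24.52
tcp_pos: [0.5604, 0.2646, 0.1015]
ee_rot: [[-0.118, -0.568, -0.814], [0.993, -0.067, -0.097], [0.0, -0.82, 0.572]]
wrist_force: [-0.2, -0.5, 0.2]
gripper_width: 0.275
```

Run:
```python
from ov import *
st=sense();print(st["tcp_pos"],st["ee_rot"].round(3),st["joints"].round(1),st["time_s"],st["wrist_force"].round(1),st["moment"].round(2),st["gripper_width"]*87)
w=cam("wrist");crop(w,0,0,512,384,1.5,"w14.png")
s=cam("scene");crop(s,290,120,400,230,5,"s14.png")
```

```text
[0.56041185 0.26457519 0.10146057] [[-0.118 -0.568 -0.814]
 [ 0.993 -0.067 -0.097]
 [ 0.    -0.82   0.572]] [  32.8   45.2   19.9  -14.7  -96.5 -113.5] 24.525 [-0.2 -0.5  0.2] [ 0.08 -1.22 -0.  ] 23.92183053534537
```

View pics/w14.png

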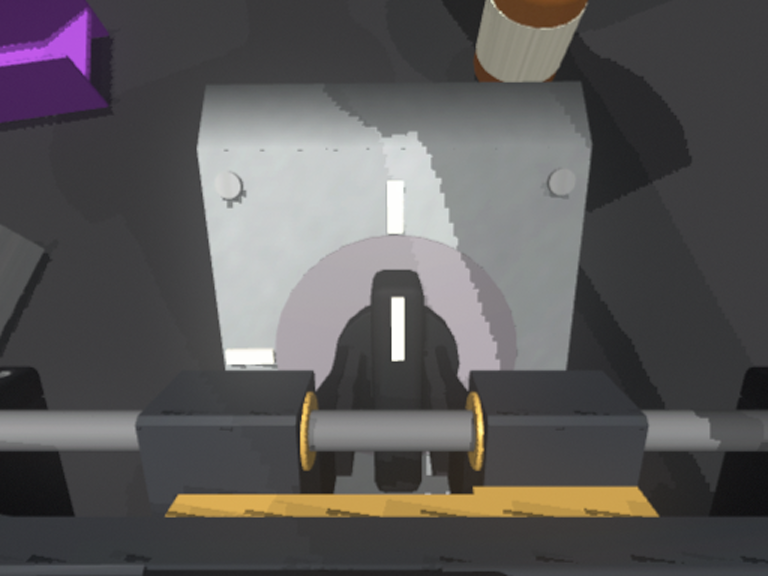

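View pics/s14.png

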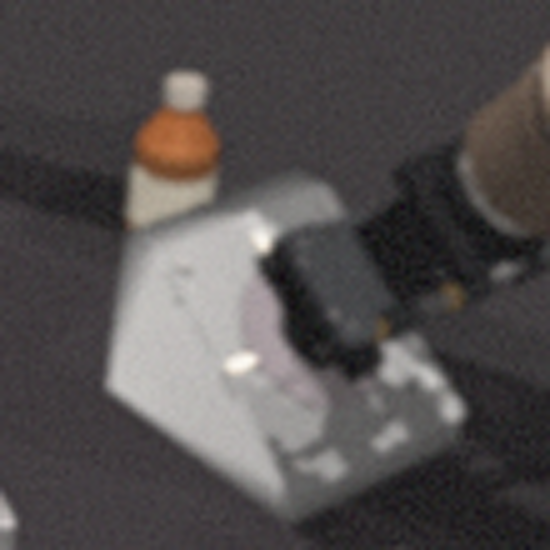

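The bar's stripe at wrist (397,295..360) now lines up with the ON tick at (395,207), up the slope. Opening and retreating along the normal.

>>> carry_out(steps=[[[0,0,0,0,0,0],[0,0,0,0,0,0],[0,0,0,0,0,0],[0,0,0,0,0,0],[0.6,0,0.8,0,0,0],[2,0.2,2.9,0,0,0],[4,0.5,5.7,0,0,0],[6.3,0.7,9,0,0,0],[8.6,1,12.3,0,0,0],[8.6,1,15,0,0,0],[8.6,1,17,0,0,0],[8.6,1,17,0,0,0]]], fingers=0)

```text
time_s: 26.12
tcp_pos: [0.6472, 0.2745, 0.2738]
ee_rot: [[-0.116, -0.565, -0.817], [0.993, -0.065, -0.096], [0.001, -0.823, 0.568]]
wrist_force: [-0.1, 0.4, -0.6]
gripper_width: 1.002
```

Run:
```python
from ov import *
st=sense();print(st["tcp_pos"],st["time_s"],st["wrist_force"].round(1))
C=T(.5256,.2607,186.7)
w=cam("wrist");crop(w,0,0,512,384,1.5,"w15.png",lines=isol(C,1.5708))
s=cam("scene");crop(s,0,0,512,384,1.5,"s15.png");crop(s,185,235,230,275,14,"s15j.png")
t=cam("top");crop(t,80,110,350,300,2.9,"t15.png")
```

```text
[0.64718252 0.27451074 0.27380332] 26.125 [-0.1  0.4 -0.6]
```

View pics/w15.png

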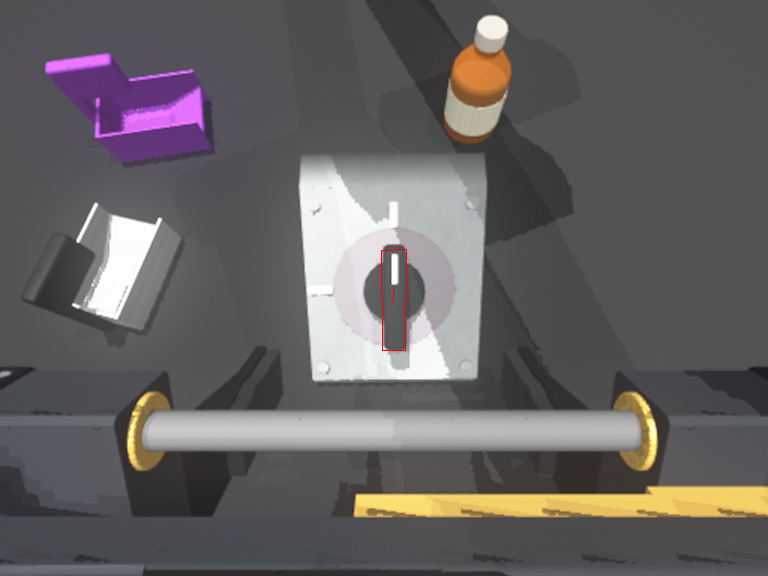

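View pics/s15.png

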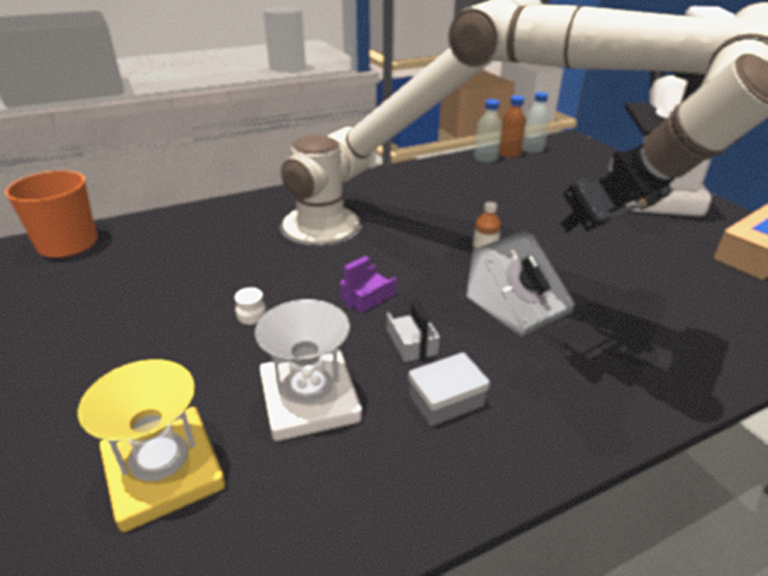

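View pics/t15.png

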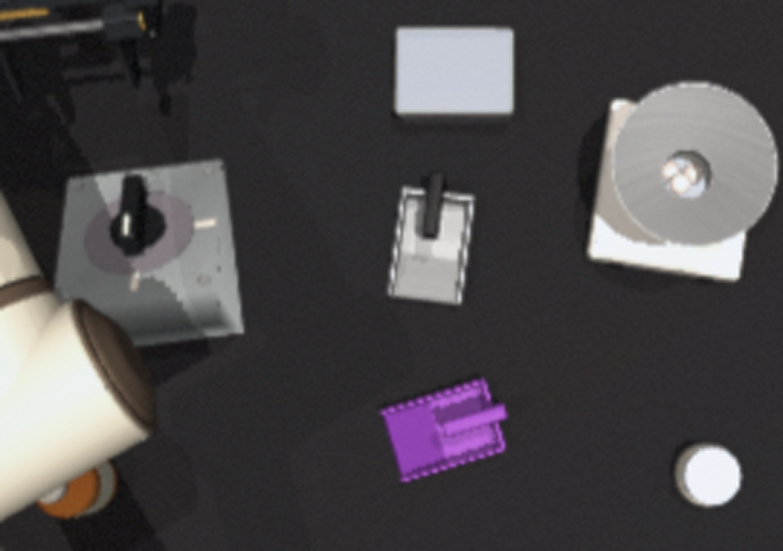

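View pics/s15j.png

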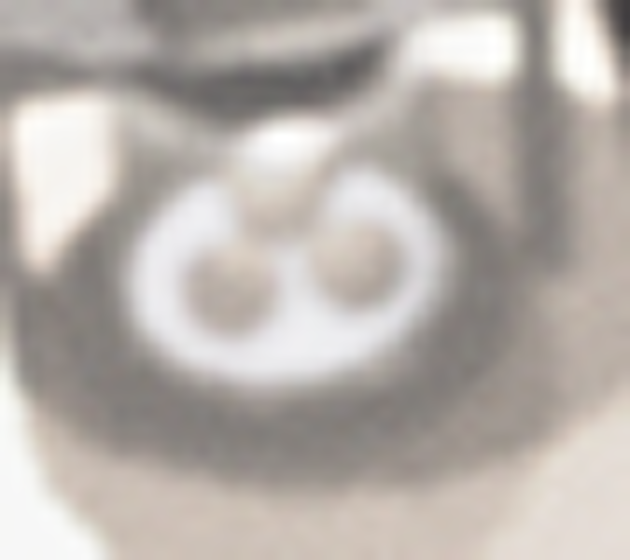

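The isolator bar at (394,250..350) matches the ON model, the scoop stands empty and upright, the bystanders look untouched, and the jar is unchanged.

Run:
```python
from station import ticket
print(ticket.finish_job())
```

```text
the job is handed in; nothing more can be done
None
```

The job is handed in at about 26 s of the 61 s allowed; no verdict was reported. I gripped the steel scoop, tipped it to 47° over the funnel and stood it back on the bench, empty. I then turned the isolator 90° clockwise with the fingers straddling the bar, and let go.

**Last checks:**
- **Isolator:** the wrist picture after letting go shows the bar on the modelled ON outline, in line with the ON tick.
- **Scoop:** it stands upright and empty between the machines, touching neither. It met the bench with about 13 N when set down.
- **Bystanders:** the bottle, pot and tip box look where they were. I judged this by eye, not by measurement.
- **Balls:** no single view shows all four. The scene, top and wrist views together place three on the jar floor and one resting on them at about 70 mm height. The scoop tray shows none.

**Went wrong or disagreed:**
- **First close on the isolator:** the fingers stopped on the hub at 49 mm opening, with about 4 N on the wrist. I backed out 8 mm along the panel normal and closed again cleanly.
- **Camera fits:** the wrist view put the isolator bar about 3 mm from the top-view fit, and I corrected for that. The scoop's blade looked about 3–4 mm off in the top view but agreed to about 2 mm in the wrist view.

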